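Load the housing and hold it tight in the fixture

TASK

Put the blue relay, the brass cable gland and the green terminal block into the open aluminium housing, below its rim. Then bring the end of the housing right up to the red stop block and press the housing with one diagonal push firmly against the blue fence and down onto the bed together, flush and flat. Finish while still holding it pressed, without letting go, and leave the other things on the bench where they are.

Things in the scene. Friction and masses are not known exactly. Their poses are not given: they have to be found in the camera images.
- jig: The fixture, fixed to the bench (it does not move): a light grey bed plate 210 (x) x 240 (y) mm, top 10 mm above the bench, with a blue fence along its far (+x) edge and a red stop block at its left (+y) end. Origin: centre of the plate at bench height. In its frame the fence's pressing face is the plane x = +85 mm (facing -x) and the stop's face is the plane y = +95 mm (facing -y). Its yaw varies by up to 0.3 rad.
- bed: The bed plate of the fixture, on which the housing stands and slides (slick coating, friction coefficient about 0.25). Same axes as the fixture; origin 4 mm above the bench under the plate's centre; the plate's top is 10 mm above the bench.
- fence: The blue fence, a bar 16 mm thick, 240 mm long and 35 mm high on the bed (its top 45 mm above the bench). Origin: middle of the lower edge of its pressing face, 10 mm above the bench; x points away from the housing, y along the fence. A firm hold: push with about 15 N towards the fence and 10 N down; bed friction takes some of the push.
- stop: The red stop block, 60 (x) x 20 (y) x 30 mm high, fixed on the bed. Origin: middle of the lower edge of its face, which faces -y.
- housing: Loose open aluminium housing, 0.45 kg, standing on the bed 20 to 50 mm short of fence and stop, slightly skewed. Origin: centre of the box's underside. Box 84 (x) x 120 (y) x 45 mm high, walls and floor 5 mm. On its -x side, at the bottom, a foot flange, and on that a gusset rib (see housing_push). Its +x wall goes to the fence, its +y end to the stop.
- housing_push (a point): Middle of the flange's upper face, (-56, 0, 8) mm in the housing's frame. Flange: x = -42 to -70 mm, 120 mm long, 8 mm thick. Gusset rib on it: y = +25 to +35 mm, x = -42 to -68 mm, top 30 mm above the underside. A shut gripper on the flange at the -y side of the gusset can push the box wall to +x, the gusset to +y and the flange down.
- housing_back (a point): Middle of the housing's +x outer face, which goes to the fence: (42, 0, 20) mm in its frame.
- housing_end (a point): Middle of the housing's +y end face, which goes to the stop: (0, 60, 20) mm in its frame.
- relay_c (a point): Centre of the relay, a blue block with a black foot, 28 (x) x 22 (y) x 30 mm high, 50 g, standing on the bench, any yaw.
- gland_c (a point): Centre of the cable gland, a brass round piece of 24 mm diameter with a groove (18 mm diameter) 10 to 13 mm up, 30 mm high, 60 g, standing on the bench.
- terminal_c (a point): Centre of the terminal block, green, 34 (x) x 16 (y) x 30 mm high, with three screws on top, 40 g, standing on the bench, any yaw.
- spacer: Bystander: white plastic block 40 x 30 x 18 mm high. Origin: centre of its underside.
- collar: Bystander: steel ring of 36 mm outer diameter, 16 mm high. Origin: centre of its underside.
- driver: Bystander: orange-handled screwdriver, 190 mm long, lying. Origin: under its middle.
- marker: Bystander: black marker pen, 130 mm long, lying. Origin: centre of its underside.
- reel: Bystander: green plastic reel, 70 mm diameter, 19 mm high. Origin: centre of its underside.

How it is judged:
On the way, in this order (a step that is already met when the one before it is completed fails the run):
1. relay, gland and terminal block all lie inside the housing below its rim (x of relay_c in the frame of housing between -0.038 and 0.038 m and y of relay_c in the frame of housing between -0.056 and 0.056 m and z of relay_c in the frame of housing between 0.004 and 0.036 m and x of gland_c in the frame of housing between -0.038 and 0.038 m and y of gland_c in the frame of housing between -0.056 and 0.056 m and z of gland_c in the frame of housing between 0.004 and 0.036 m and x of terminal_c in the frame of housing between -0.038 and 0.038 m and y of terminal_c in the frame of housing between -0.056 and 0.056 m and z of terminal_c in the frame of housing between 0.004 and 0.036 m), for 0.2 s.
2. the housing is pressed against fence and bed, its end at the stop (x of housing_back in the frame of jig above 0.082 m and y of housing_end in the frame of jig between 0.091 and 0.097 m and angle between the x axis of housing and the x axis of jig, either way round below 0.035 rad and angle between housing's own z axis and vertical below 0.035 rad and contact force between housing and fence above 3 N and contact force between housing and bed above 9.5 N and contact force between the fingers and housing above 4 N), for 0.2 s.
At the end, for the whole second after the job is handed in: All three parts inside the housing (centres under 36 mm above its underside); housing at rest, flat and flush with the fence (3 mm, 0.035 rad), end within 4 mm of the stop, and held pressed by the fingers: over 3 N on the fence, over 9.5 N on the bed (own weight is 5 to 7 N) (all of step 1 and all of step 2 and linear speed of housing below 0.01 m/s); the arm keeps its last pose, push and grip.
It fails at once if the spacer is shifted by more than 30 mm (distance of spacer from where it was at the start of the episode above 0.03 m).
It fails at once if the collar is shifted by more than 30 mm (distance of collar from where it was at the start of the episode above 0.03 m).
It fails at once if the driver is shifted by more than 30 mm (distance of driver from where it was at the start of the episode above 0.03 m).
It fails at once if the marker is shifted by more than 30 mm (distance of marker from where it was at the start of the episode above 0.03 m).
It fails at once if the reel is shifted by more than 30 mm (distance of reel from where it was at the start of the episode above 0.03 m).
It also fails if it takes over 72 s, if anything falls off the work surface, if the arm or the gripper's body presses on something with over 40 N, if the wrist force passes 120 N, or if a joint passes its speed limit or range.

ROBOT

A 7-joint arm with a two-finger parallel gripper is mounted at the origin on the work surface. World frame = base frame: x ahead of the robot, y to its left, z up, the work surface at z = 0. Lengths are in m, angles in rad, forces in N, time in s.
With the tool pointing down it reaches from about 0.425 to 0.8 m from the base axis. Payload 8.3 kg.
Tool frame: the origin (TCP) lies on the centre line of the jaws, within the pads' length; the fingertips stand 22 mm ahead of it and the grasp point (between the pads) lies 3 mm ahead of it (tip_reach is the distance from the TCP to the fingertips, in m); z points along the fingers, y is the line along which they close (so a half turn about z gives the same grasp; the last joint's range is limited). The gripper opens to 85 mm and grips with 20 to 120 N. Pads are 22 mm wide; open, the fingers measure 114 mm over their backs; the gripper's body (76 mm by 85 mm) begins 54 mm behind the grasp point. The pads swing forward as they close: fully open they stand 13 mm farther back than shut.
Start: joints at [1.065, 0.383, 0.016, 1.37, -0.006, 1.388, -0.046], TCP at [0.268, -0.565, 0.253] pointing down, gripper open.
Joint ranges: [-2.95, 2.95], [-0.25, 2.06], [-1.52, 1.56], [0.18, 2.33], [-1.44, 4.58], [0.02, 2.06], [-3.01, 3.01]. Speed limits (rad/s): [2.39, 2.39, 3.01, 3.01, 3.14, 3.14, 3.14].

INTERFACE

Orientations are given as a rotation vector (axis times angle).
In Python, from plant import get_obs, grab_frame, finish_job, tip_reach gives the robot as it stands. The module is installed in compiled form; this text tells all that it offers.
- The arm moves only by the tool carry_out, never from a script. Its argument "moves" is a list that holds one entry, the list of rows, each a list of 7 numbers: the shift along the world's x, y, z normalised to -1 to 1, where 1 is 0.08 m, then the turn, a rotation vector about the world's x, y, z normalised to -1 to 1, where 1 is 120 degrees, then the closure in counts, from 0 (fully open) to 255 (shut). A call has 1 to 10 rows; each row is the pose to reach, as a shift and turn from the pose commanded when the call began; what a row does not reach only later rows make up. A row lasts 1/10 s, in which the tool goes at most 50 mm and 8.59 degrees, less where a joint would pass 70% of its speed; a pose out of reach is approached as far as the arm can. A call with a number of a shift or a turn outside -1 to 1 is refused whole. A call with a gripper value outside its range is refused whole. The fingers move at their own pace and stop on an object; "squeeze" is the grip in N (left out, the last holds). Time passes only in rows, so rows that repeat a pose let the fingers close. It gives the time, the measured TCP pose, the force, the opening and the grip force at its end, in the units of the state.
- get_obs(): the state, without advancing time (a new reading comes with each control period).
- grab_frame(name): name is "scene" or "top" or "wrist"; returns a dict with "image" (384x512x3 uint8, red, green, blue), "z_map" (384x512 float32, m along the optical axis (not along the pixel's ray), 0 where there is no reading), "fx", "fy", "cx", "cy" (pixels), "D" ([k1, k2, p1, p2, k3] as OpenCV has them; the pictures are not rectified), "R" (3x3) and "t" (3): a world point X has camera coordinates R X + t; the wrist camera has in their place "mount" (4x4, takes a point from camera to tool coordinates, whose origin is the TCP and whose axes are the flange's). Camera axes: x right, y down, z forward; pixel columns grow to the right and rows downward; lengths in m; the calibration is good to about 2 mm. A picture is of the moment at which its call begins: read the wrist's pose just before it.
- finish_job(): hands the job in; it is judged then, once.
The state is a dict: "clock": time; "qpos": joint angles; "qvel": joint speeds; "effort": joint torques, N m; "eef_pos": TCP position; "ee_rot": TCP orientation; "force": force on the tool from outside, world axes, zero at the start; "torque": the same for the moment, N m; "finger_gap": opening from 0.0 (shut) to 1.0 (fully open); "finger_force": force on a finger pad.
Only numpy, scipy, OpenCV 4.12 (cv2) and the standard library are available. Lean on these libraries where they do the work, as an engineer would, in place of code of your own. Each camera call takes 0.05 s, during which the arm holds its last target. There are 200 camera calls.

## Working session

There is one attempt and no reset: what is moved stays moved. The work goes in short steps, Python scripts to look and compute and a tool call to move; the robot and the scene stay as the last step left them, time stands still between calls to the robot, and variables do not carry over. Pictures are saved under pics/ and viewed, at most 10 in all, crops included, and the job is handed in when it is done.

Besides the shell and the picture viewer there is one more tool, called after ">>>" by a JSON object that holds its "name" and its "arguments". carry_out: Moves the arm, as the interface text tells. Scaled input: -1 to 1 covers 0.08 m each way for a shift and 120 degrees each way for a turn. Its arguments: {"type":"object","properties":{"moves":{"type":"array","items":{"type":"array","items":{"type":"array","items":{"type":"number"}}}},"squeeze":{"type":"number"}},"required":["moves"]}

```bash
mkdir -p pics; cat > h.py <<'E'
import numpy as np, cv2
from scipy.spatial.transform import Rotation as Ro
from plant import get_obs, grab_frame, finish_job, tip_reach
def world(f, obs=None):
    "per-pixel world points"
    h,w=f["z_map"].shape
    K=np.array([[f["fx"],0,f["cx"]],[0,f["fy"],f["cy"]],[0,0,1]])
    uv=np.stack(np.meshgrid(np.arange(w),np.arange(h)),-1).reshape(-1,1,2).astype(np.float64)
    n=cv2.undistortPoints(uv,K,np.array(f["D"],float)).reshape(-1,2)
    z=f["z_map"].reshape(-1,1)
    P=np.hstack([n*z,z])
    if "R" in f and f.get("R") is not None: W=(P-np.array(f["t"]))@np.array(f["R"])
    else:
        M=np.array(f["mount"]); T=P@M[:3,:3].T+M[:3,3]
        W=Ro.from_rotvec(obs["ee_rot"]).apply(T)+np.array(obs["eef_pos"])
    W[z[:,0]==0]=np.nan
    return W.reshape(h,w,3)
def save(name,img): cv2.imwrite("pics/"+name,cv2.cvtColor(img,cv2.COLOR_RGB2BGR))
E
python3 - <<'E'
from h import *
o=get_obs(); print({k:np.round(v,3) for k,v in o.items()}, tip_reach)
f=grab_frame("top"); g=grab_frame("scene")
W=world(f); np.save("top.npy",W); np.save("topimg.npy",f["image"])
np.save("scene.npy",world(g)); np.save("sceneimg.npy",g["image"])
save("top.png",f["image"]); save("scene.png",g["image"])
print(W[::64,::64].round(2)[:, :, :2].tolist())
E
```

```text
{'clock': np.float64(0.0), 'qpos': array([ 1.065,  0.384,  0.016,  1.371, -0.006,  1.388, -0.047]), 'qvel': array([-0.002,  0.001, -0.   , -0.   , -0.   , -0.001, -0.001]), 'effort': array([-0.0000e+00, -6.2759e+01,  8.4400e-01, -3.7182e+01,  1.7000e-02,
        1.4000e-02,  0.0000e+00]), 'eef_pos': array([ 0.268, -0.564,  0.252]), 'ee_rot': array([-3.063e+00, -6.900e-01,  1.000e-03]), 'force': array([0.261, 0.478, 1.365]), 'torque': array([-0.005, -0.037, -0.001]), 'finger_force': np.float64(0.0), 'finger_gap': np.float64(0.995)} 0.022
[[[1.9, 1.65], [1.86, 1.22], [1.84, 0.83], [1.84, 0.47], [1.83, 0.13], [1.85, -0.22], [1.88, -0.57], [1.92, -0.95]], [[1.43, 1.49], [1.45, 1.14], [1.44, 0.78], [1.45, 0.44], [1.45, 0.11], [1.47, -0.21], [1.48, -0.55], [1.51, -0.9]], [[1.09, 1.46], [0.83, 0.74], [0.83, 0.51], [0.84, 0.3], [0.83, 0.09], [0.84, -0.12], [0.83, -0.32], [0.87, -0.56]], [[0.74, 1.39], [0.59, 0.66], [0.62, 0.49], [0.62, 0.28], [0.63, 0.08], [0.63, -0.12], [0.64, -0.33], [0.65, -0.55]], [[0.41, 1.17], [0.39, 0.64], [0.41, 0.48], [0.42, 0.28], [0.43, 0.08], [0.43, -0.12], [0.44, -0.33], [0.44, -0.54]], [[0.13, 1.16], [0.2, 0.68], [0.21, 0.47], [0.22, 0.27], [0.23, 0.07], [0.24, -0.13], [0.24, -0.33], [0.23, -0.54]]]
```

View pics/top.png

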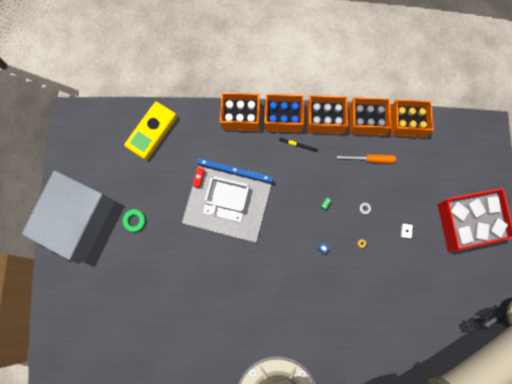

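View pics/scene.png

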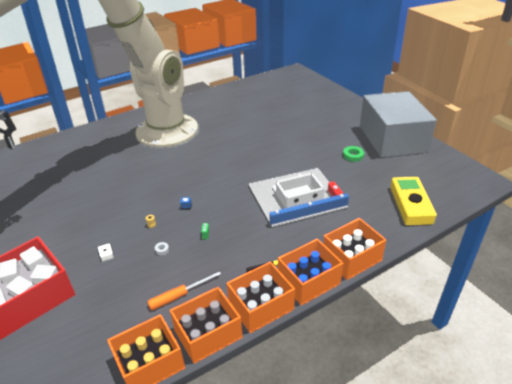

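Top view: relay (323,248), gland (362,243), terminal (326,203), collar (365,208), spacer (407,231), housing (228,197), fence from (198,162) to (272,181), stop (198,178). I'll compute coarse positions next.

```bash
python3 - <<'E'
from h import *
W=np.load("top.npy"); I=np.load("topimg.npy").astype(int)
for n,(u,v) in dict(relay=(323,248),gland=(362,243),term=(326,203),collar=(365,208),spacer=(407,231)).items():
    P=W[v-9:v+10,u-9:u+10].reshape(-1,3); m=P[:,2]>0.012
    print(n,m.sum(),P[m].mean(0).round(4),P[m][:,2].max().round(3), P[m].min(0).round(3),P[m].max(0).round(3))
hsv=cv2.cvtColor(np.load("topimg.npy"),cv2.COLOR_RGB2HSV)
sub=np.zeros(hsv.shape[:2],bool); sub[150:245,178:278]=1
b=sub&(hsv[...,0]>95)&(hsv[...,0]<125)&(hsv[...,1]>150)&(W[...,2]>.03)
P=W[b]; print("fence",P.mean(0).round(4), "yaw",cv2.fitLine(P[:,:2].astype(np.float32),cv2.DIST_L2,0,.01,.01).ravel().round(4), np.ptp(P[:,2]))
r=sub&((hsv[...,0]<8)|(hsv[...,0]>172))&(hsv[...,1]>130)&(W[...,2]>.03)
print("stop",W[r].mean(0).round(4))
s=sub&(W[...,2]>.048)&(hsv[...,1]<60)
P=W[s][:,:2].astype(np.float32); rr=cv2.minAreaRect(P); print("rim",s.sum(),rr, np.median(W[s][:,2]))
E
```

```text
relay 67 [ 0.4543 -0.1286  0.0287] 0.035 [ 0.44  -0.144  0.012] [ 0.469 -0.113  0.035]
gland 53 [ 0.4727 -0.2472  0.0284] 0.038 [ 0.461 -0.26   0.014] [ 0.485 -0.236  0.038]
term 63 [ 0.5929 -0.1358  0.0278] 0.039 [ 0.577 -0.153  0.013] [ 0.61  -0.121  0.039]
collar 57 [ 0.5835 -0.2636  0.0149] 0.02 [ 0.565 -0.279  0.012] [ 0.601 -0.244  0.02 ]
spacer 128 [ 0.5157 -0.3952  0.0175] 0.025 [ 0.494 -0.413  0.012] [ 0.536 -0.378  0.025]
fence [0.6862 0.1496 0.0434] yaw [0.2253 0.9743 0.6862 0.1496] 0.02722262070608666
stop [0.6642 0.2637 0.0384]
rim 236 ((0.6288777589797974, 0.16329652070999146), (0.20325396955013275, 0.12578533589839935), 77.73282623291016) 0.05414771030591508
```

>>> {"name": "carry_out", "arguments": {"moves": [[[0.5,0.9,0,0,0,0,0],[0.5,0.9,0,0,0,0,0]]], "squeeze": 40}}

```text
clock: 0.3
eef_pos: [0.3088, -0.4907, 0.2524]
ee_rot: [-3.063, -0.69, -0.0]
force: [0.6, 0.9, 0.2]
finger_gap: 0.999
finger_force: 0.0
```

>>> {"name": "carry_out", "arguments": {"moves": [[[0.5,0.9,0,0,0,0,0],[0.5,0.9,0,0,0,0,0]]]}}

```text
clock: 0.5
eef_pos: [0.3496, -0.4174, 0.2529]
ee_rot: [-3.063, -0.694, -0.001]
force: [-0.1, -0.8, -0.4]
finger_gap: 1.001
finger_force: 0.0
```

>>> {"name": "carry_out", "arguments": {"moves": [[[0.5,0.9,0,0,0,0,0],[0.5,0.9,0,0,0,0,0]]]}}

```text
clock: 0.7
eef_pos: [0.3894, -0.3452, 0.253]
ee_rot: [-3.063, -0.694, -0.001]
force: [-0.2, -0.6, -0.2]
finger_gap: 1.001
finger_force: 0.0
```

>>> {"name": "carry_out", "arguments": {"moves": [[[0.5,0.9,0,0,0,0,0],[0.5,0.9,0,0,0,0,0]]]}}

```text
clock: 0.9
eef_pos: [0.4292, -0.2732, 0.2531]
ee_rot: [-3.063, -0.694, -0.001]
force: [0.0, -0.7, 0.4]
finger_gap: 1.001
finger_force: 0.0
```

>>> {"name": "carry_out", "arguments": {"moves": [[[0.5,0.9,0,0,0,0,0],[0.5,0.9,0,0,0,0,0],[0.5,0.9,0,0,0,0,0],[0.5,0.9,0,0,0,0,0],[0.5,0.9,0,0,0,0,0]]]}}

```text
clock: 1.4
eef_pos: [0.4671, -0.2059, 0.253]
ee_rot: [3.066, 0.687, -0.001]
force: [-0.6, 0.0, -0.1]
finger_gap: 1.002
finger_force: 0.0
```

```bash
python3 - <<'E'
from h import *
o=get_obs(); f=grab_frame("wrist"); W=world(f,o); np.savez("w1.npz",W=W,I=f["image"])
save("w1.png",f["image"]); print(o["clock"],o["eef_pos"],o["ee_rot"]); print(np.array(f["mount"]).round(3)); print(W[::96,::128].round(3).tolist())
E
```

```text
1.4 [ 0.46710843 -0.20594511  0.25296428] [ 3.06551771e+00  6.87140084e-01 -1.34100573e-03]
[[ 0.001 -0.955 -0.298  0.076]
 [ 1.     0.     0.001  0.   ]
 [-0.    -0.298  0.955 -0.121]
 [ 0.     0.     0.     1.   ]]
[[[0.499, 0.078, 0.008], [0.552, -0.026, -0.002], [0.6, -0.142, 0.03], [0.658, -0.252, -0.0]], [[0.408, 0.065, -0.001], [0.467, -0.056, 0.001], [0.524, -0.178, 0.001], [0.582, -0.299, 0.001]], [[0.304, 0.04, 0.001], [0.365, -0.09, -0.001], [0.428, -0.223, 0.001], [0.491, -0.356, -0.001]], [[0.179, 0.012, 0.001], [0.459, -0.163, 0.275], [0.312, -0.277, -0.001], [0.494, -0.241, 0.273]]]
```

View pics/w1.png

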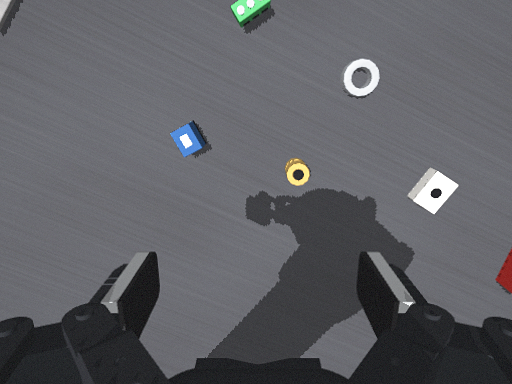

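The wrist view shows the relay at (187,138), gland (297,173), terminal (250,10, partly clipped), collar (361,77) and spacer (434,190).

```bash
cat >> h.py <<'E'
def fit(W,I,c,r,zlo,zhi):
    u,v=c; h,w=W.shape[:2]; m=np.zeros((h,w),np.uint8); cv2.circle(m,c,r,1,-1)
    P=W[(m>0)&(W[...,2]>zlo)&(W[...,2]<zhi)]
    rr=cv2.minAreaRect(P[:,:2].astype(np.float32)); return len(P),P.mean(0).round(4),[np.round(x,4).tolist() for x in rr],np.median(P[:,2]).round(4)
E
python3 - <<'E'
from h import *
d=np.load("w1.npz"); W,I=d["W"],d["I"]
for n,c,r in [("relay",(187,138),30),("gland",(297,173),22),("term",(250,10),32),("collar",(361,77),26),("spacer",(434,190),36)]:
    print(n,fit(W,I,c,r,.024 if n not in("collar","spacer") else .012,.04))
E
```

```text
relay (629, array([ 0.4567, -0.1317,  0.03  ]), [[0.4563, -0.1315], [0.0278, 0.0223], 53.6817], np.float64(0.0302))
gland (409, array([ 0.4737, -0.2491,  0.0301]), [[0.4735, -0.2495], [0.0232, 0.0227], 71.5541], np.float64(0.0303))
term (528, array([ 0.5904, -0.1374,  0.0299]), [[0.5952, -0.1384], [0.0164, 0.0339], 57.1324], np.float64(0.0301))
collar (762, array([ 0.5853, -0.2637,  0.0159]), [[0.5854, -0.2642], [0.034, 0.0362], 25.4934], np.float64(0.016))
spacer (1045, array([ 0.5169, -0.396 ,  0.0179]), [[0.5165, -0.3976], [0.0309, 0.0398], 83.5099], np.float64(0.0181))
```

>>> {"name": "carry_out", "arguments": {"moves": [[[0.08,-0.54,-0.6,0,0,0,0],[0.08,-0.54,-1,0,0,0,0]]]}}

```text
clock: 1.65
eef_pos: [0.4745, -0.2529, 0.1742]
ee_rot: [3.062, 0.681, 0.005]
force: [-0.3, -1.2, 0.3]
finger_gap: 0.996
finger_force: 0.0
```

>>> {"name": "carry_out", "arguments": {"moves": [[[0,0,-0.6,0,0,0,0],[0,0,-1,0,0,0,0],[0,0,-1,0,0,0,0],[0,0,-1,0,0,0,0]]]}}

```text
clock: 2.05
eef_pos: [0.4739, -0.2488, 0.0939]
ee_rot: [-3.065, -0.688, 0.001]
force: [0.2, -0.5, 1.1]
finger_gap: 0.999
finger_force: 0.0
```

>>> {"name": "carry_out", "arguments": {"moves": [[[0,0,-0.4,0,0,0,0],[0,0,-0.82,0,0,0,0],[0,0,-0.82,0,0,0,0],[0,0,-0.82,0,0,0,255],[0,0,-0.82,0,0,0,255],[0,0,-0.82,0,0,0,255],[0,0,-0.82,0,0,0,255],[0,0,-0.82,0,0,0,255],[0,0,-0.82,0,0,0,255],[0,0,-0.82,0,0,0,255]]]}}

```text
clock: 3.05
eef_pos: [0.4749, -0.2482, 0.029]
ee_rot: [3.064, 0.69, 0.002]
force: [-1.1, -0.1, 7.8]
finger_gap: 0.256
finger_force: 38.8
```

>>> {"name": "carry_out", "arguments": {"moves": [[[0,0,0.3,0,0,0,255],[0,0,1,0,0,0,255]]]}}

```text
clock: 3.25
eef_pos: [0.4715, -0.2467, 0.0992]
ee_rot: [-3.06, -0.689, 0.009]
force: [1.2, -0.6, -1.1]
finger_gap: 0.254
finger_force: 39.3
```

>>> {"name": "carry_out", "arguments": {"moves": [[[0.16,0.45,0.5,0,0,0.05,255],[0.32,0.9,1,0,0,0.108,255]]]}}

```text
clock: 3.45
eef_pos: [0.4973, -0.1831, 0.1762]
ee_rot: [2.966, 1.033, 0.001]
force: [1.2, -0.1, -1.2]
finger_gap: 0.253
finger_force: 39.3
```

>>> {"name": "carry_out", "arguments": {"moves": [[[0.16,0.45,0.4,0,0,0.05,255],[0.32,0.9,0.75,0,0,0.108,255]]]}}

```text
clock: 3.65
eef_pos: [0.5233, -0.1096, 0.2365]
ee_rot: [2.828, 1.365, 0.002]
force: [0.8, 0.2, -0.4]
finger_gap: 0.257
finger_force: 39.3
```

>>> {"name": "carry_out", "arguments": {"moves": [[[0.16,0.45,0,0,0,0.05,255],[0.32,0.9,0,0,0,0.108,255]]]}}

```text
clock: 3.85
eef_pos: [0.5493, -0.0374, 0.2358]
ee_rot: [2.655, 1.675, 0.003]
force: [-0.0, -0.5, -1.1]
finger_gap: 0.254
finger_force: 39.3
```

>>> {"name": "carry_out", "arguments": {"moves": [[[0.16,0.45,0,0,0,0.05,255],[0.32,0.9,0,0,0,0.108,255]]]}}

```text
clock: 4.05
eef_pos: [0.5744, 0.0346, 0.2345]
ee_rot: [2.451, 1.965, 0.0]
force: [-0.0, -1.0, -0.4]
finger_gap: 0.258
finger_force: 39.3
```

>>> {"name": "carry_out", "arguments": {"moves": [[[0.16,0.45,0,0,0,0,255],[0.32,0.9,0,0,0,0,255],[0.32,0.9,0,0,0,0,255],[0.32,0.9,0,0,0,0,255],[0.32,0.9,0,0,0,0,255]]]}}

```text
clock: 4.55
eef_pos: [0.5997, 0.104, 0.234]
ee_rot: [2.456, 1.958, -0.001]
force: [1.5, -0.9, -0.6]
finger_gap: 0.251
finger_force: 39.4
```

```bash
python3 - <<'E'
from h import *
o=get_obs(); f=grab_frame("wrist"); W=world(f,o); np.savez("w2.npz",W=W,I=f["image"])
save("w2.png",f["image"]); print(o["clock"],o["eef_pos"],o["ee_rot"],o["finger_gap"])
E
```

```text
4.55 [0.59972966 0.10398538 0.23395707] [ 2.45585004e+00  1.95838456e+00 -1.18314909e-03] 0.2509093988490333
```

View pics/w2.png

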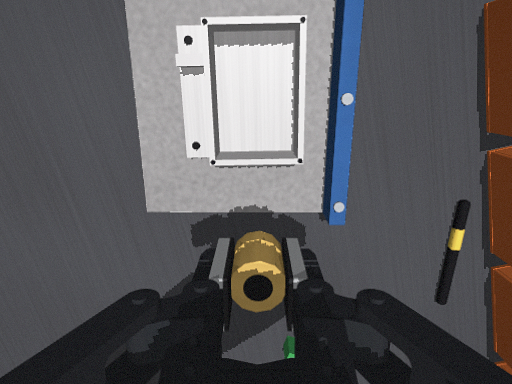

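The housing is in view: rim corners about (205,20), (303,18), (302,160), (212,163); gusset at (190,60), fence on the right. The gland is held upright.

```bash
python3 - <<'E'
from h import *
d=np.load("w2.npz"); W,I=d["W"],d["I"]
m=np.zeros(W.shape[:2],bool); m[5:175,170:325]=1
s=m&(W[...,2]>.050)&(W[...,2]<.06); P=W[s]; rr=cv2.minAreaRect(P[:,:2].astype(np.float32)); print(rr,np.median(P[:,2]))
hsv=cv2.cvtColor(I,cv2.COLOR_RGB2HSV)
b=(hsv[...,0]>95)&(hsv[...,0]<125)&(hsv[...,1]>140)&(W[...,2]>.040)&(W[...,2]<.05)
P=W[b]; v=cv2.fitLine(P[:,:2].astype(np.float32),cv2.DIST_HUBER,0,.001,.001).ravel(); print("fence",v,cv2.minAreaRect(P[:,:2].astype(np.float32)))
v[:2]*=np.sign(v[1]); ya=np.arctan2(-v[0],v[1]); print("jigyaw",ya, np.degrees(ya))
x=np.array([np.cos(ya),np.sin(ya)]); print("fence face offset along x:", v[2:]@x-.008, "housing c:",np.array(rr[0])@x)
E
```

```text
((0.6119217276573181, 0.16975636780261993), (0.12003657221794128, 0.08420998603105545), 78.26250457763672) 0.05508686610719955
fence [0.22529891 0.9742897  0.68636507 0.13943918] ((0.6843295097351074, 0.12780643999576569), (0.19622138142585754, 0.016679609194397926), 77.14511108398438)
jigyaw -0.22724983 -13.020455
fence face offset along x: 0.62930286 housing c: 0.5579431209612671
```

>>> {"name": "carry_out", "arguments": {"moves": [[[0.08,0.41,0,0,0,0.009,255],[0.154,0.825,0,0,0,0.009,255],[0.154,0.825,0,0,0,0.009,255],[0.154,0.825,-0.3,0,0,0.009,255],[0.154,0.825,-0.9,0,0,0.009,255]]]}}

```text
clock: 5.1
eef_pos: [0.6148, 0.1709, 0.1657]
ee_rot: [2.435, 1.979, 0.012]
force: [1.2, -0.2, -0.6]
finger_gap: 0.252
finger_force: 39.4
```

>>> {"name": "carry_out", "arguments": {"moves": [[[0,0,-0.4,0,0,0,255],[0,0,-0.9,0,0,0,255],[0,0,-0.9,0,0,0,255]]]}}

```text
clock: 5.4
eef_pos: [0.6088, 0.1677, 0.0843]
ee_rot: [-2.436, -1.979, 0.015]
force: [-1.1, -0.5, -2.3]
finger_gap: 0.253
finger_force: 39.4
```

>>> {"name": "carry_out", "arguments": {"moves": [[[0,0,-0.25,0,0,0,255],[0,0,-0.53,0,0,0,255],[0,0,-0.53,0,0,0,255],[0,0,-0.53,0,0,0,160],[0,0,-0.53,0,0,0,160],[0,0,-0.53,0,0,0,160],[0,0,-0.53,0,0,0,160]]]}}

```text
clock: 6.1
eef_pos: [0.6127, 0.1713, 0.0489]
ee_rot: [2.436, 1.983, 0.003]
force: [0.1, 0.7, -0.0]
finger_gap: 0.378
finger_force: 0.0
```

>>> {"name": "carry_out", "arguments": {"moves": [[[0,0,0.4,0,0,0,160],[0,0,1,0,0,0,160],[0,0,1,0,0,0,0]]]}}

```text
clock: 6.4
eef_pos: [0.6156, 0.1731, 0.1354]
ee_rot: [2.433, 1.981, 0.017]
force: [1.7, 0.7, 1.0]
finger_gap: 0.529
finger_force: 0.0
```

>>> {"name": "carry_out", "arguments": {"moves": [[[-0.245,-0.47,0,0,0,-0.025,0],[-0.49,-0.945,0,0,0,-0.051,0]]]}}

```text
clock: 6.6
eef_pos: [0.5727, 0.0964, 0.1282]
ee_rot: [-2.538, -1.851, -0.003]
force: [0.6, -1.0, 1.0]
finger_gap: 0.868
finger_force: 0.0
```

>>> {"name": "carry_out", "arguments": {"moves": [[[-0.245,-0.47,0,0,0,-0.025,0],[-0.49,-0.945,0,0,0,-0.051,0]]]}}

```text
clock: 6.8
eef_pos: [0.5331, 0.0188, 0.1281]
ee_rot: [2.635, 1.709, 0.002]
force: [0.2, -0.8, -0.9]
finger_gap: 1.001
finger_force: 0.0
```

>>> {"name": "carry_out", "arguments": {"moves": [[[-0.245,-0.47,0,0,0,-0.025,0],[-0.49,-0.945,0,0,0,-0.051,0]]]}}

```text
clock: 7.0
eef_pos: [0.4938, -0.0569, 0.1282]
ee_rot: [2.722, 1.566, 0.002]
force: [1.6, -0.8, -0.6]
finger_gap: 0.999
finger_force: 0.0
```

>>> {"name": "carry_out", "arguments": {"moves": [[[-0.245,-0.47,0,0,0,-0.025,0],[-0.49,-0.945,0,0,0,-0.051,0],[-0.49,-0.945,0,0,0,-0.051,0],[-0.49,-0.945,0,0,0,-0.051,0],[-0.49,-0.945,0,0,0,-0.051,0]]]}}

```text
clock: 7.5
eef_pos: [0.456, -0.1301, 0.128]
ee_rot: [2.8, 1.424, 0.002]
force: [-0.9, 0.6, -0.8]
finger_gap: 1.001
finger_force: 0.0
```

>>> {"name": "carry_out", "arguments": {"moves": [[[0,-0.02,-0.5,0,0,0,0],[0,-0.02,-0.9,0,0,0,0]]]}}

```text
clock: 7.7
eef_pos: [0.4567, -0.1315, 0.0552]
ee_rot: [2.798, 1.425, 0.004]
force: [-0.1, 0.1, 0.1]
finger_gap: 0.996
finger_force: 0.0
```

>>> {"name": "carry_out", "arguments": {"moves": [[[0,0,-0.34,0,0,0,0],[0,0,-0.34,0,0,0,0],[0,0,-0.34,0,0,0,255],[0,0,-0.34,0,0,0,255],[0,0,-0.34,0,0,0,255],[0,0,-0.34,0,0,0,255],[0,0,-0.34,0,0,0,255],[0,0,-0.34,0,0,0,255],[0,0,-0.34,0,0,0,255]]]}}

```text
clock: 8.6
eef_pos: [0.4561, -0.1331, 0.0295]
ee_rot: [2.8, 1.421, 0.002]
force: [-2.1, 0.1, 7.6]
finger_gap: 0.249
finger_force: 39.9
```

>>> {"name": "carry_out", "arguments": {"moves": [[[0,0,0.3,0,0,0,255],[0,0,1,0,0,0,255]]]}}

```text
clock: 8.8
eef_pos: [0.4525, -0.1322, 0.1003]
ee_rot: [-2.796, -1.419, 0.008]
force: [2.1, -0.9, 0.1]
finger_gap: 0.245
finger_force: 39.3
```

>>> {"name": "carry_out", "arguments": {"moves": [[[0.23,0.417,0.1,0,0,0.025,255],[0.464,0.834,0.25,0,0,0.051,255]]]}}

```text
clock: 9.0
eef_pos: [0.4931, -0.0667, 0.1241]
ee_rot: [2.721, 1.566, 0.002]
force: [0.8, 0.3, -1.3]
finger_gap: 0.249
finger_force: 39.4
```

>>> {"name": "carry_out", "arguments": {"moves": [[[0.23,0.417,0,0,0,0.025,255],[0.464,0.834,0,0,0,0.051,255]]]}}

```text
clock: 9.2
eef_pos: [0.5304, 0.0017, 0.1233]
ee_rot: [2.632, 1.713, 0.002]
force: [0.6, -1.0, -0.5]
finger_gap: 0.247
finger_force: 39.3
```

>>> {"name": "carry_out", "arguments": {"moves": [[[0.23,0.417,0,0,0,0.025,255],[0.464,0.834,0,0,0,0.051,255]]]}}

```text
clock: 9.4
eef_pos: [0.5672, 0.0685, 0.1226]
ee_rot: [2.537, 1.852, 0.0]
force: [-0.3, -0.6, 0.0]
finger_gap: 0.248
finger_force: 39.3
```

>>> {"name": "carry_out", "arguments": {"moves": [[[0.23,0.417,0,0,0,0.025,255],[0.464,0.834,0,0,0,0.051,255],[0.464,0.834,0,0,0,0.051,255],[0.464,0.834,0,0,0,0.051,255],[0.464,0.834,0,0,0,0.051,255]]]}}

```text
clock: 9.9
eef_pos: [0.6036, 0.1327, 0.1221]
ee_rot: [2.438, 1.981, -0.002]
force: [0.7, 0.1, -0.9]
finger_gap: 0.249
finger_force: 39.4
```

```bash
python3 - <<'E'
from h import *
o=get_obs(); f=grab_frame("wrist"); W=world(f,o); print(o["eef_pos"],o["ee_rot"])
save("w3.png",f["image"])
E
```

```text
[0.60355597 0.13266363 0.12213575] [ 2.43776231e+00  1.98101673e+00 -1.79132483e-03]
```

View pics/w3.png

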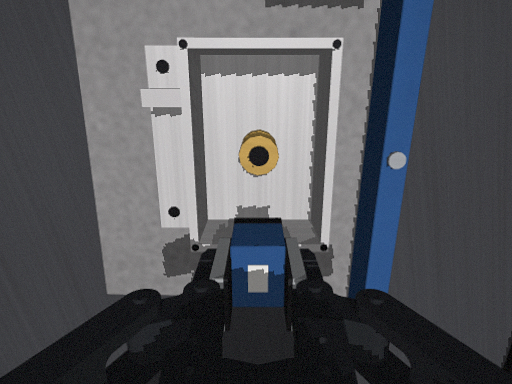

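The gland stands upright in the middle of the housing at (259,155), and the relay is aligned at its near end. Next I lower it.

>>> {"name": "carry_out", "arguments": {"moves": [[[0.01,0.01,-0.4,0,0,0,255],[0.01,0.01,-0.92,0,0,0,255],[0.01,0.01,-0.92,0,0,0,255],[0.01,0.01,-0.92,0,0,0,160],[0.01,0.01,-0.92,0,0,0,160],[0.01,0.01,-0.92,0,0,0,160],[0.01,0.01,-0.92,0,0,0,160]]]}}

```text
clock: 10.65
eef_pos: [0.6051, 0.1349, 0.05]
ee_rot: [2.436, 1.982, 0.002]
force: [0.4, -0.2, 0.6]
finger_gap: 0.371
finger_force: 0.0
```

>>> {"name": "carry_out", "arguments": {"moves": [[[0,0,0.4,0,0,0,160],[0,0,1,0,0,0,160],[0,0,1,0,0,0,160],[0,0,1,0,0,0,0]]]}}

```text
clock: 11.05
eef_pos: [0.6056, 0.1353, 0.131]
ee_rot: [2.435, 1.982, 0.005]
force: [-1.2, -1.2, -0.3]
finger_gap: 0.528
finger_force: 0.0
```

>>> {"name": "carry_out", "arguments": {"moves": [[[-0.016,-0.43,0,0,0,0.071,0],[-0.032,-0.855,0,0,0,0.143,0]]]}}

```text
clock: 11.25
eef_pos: [0.6011, 0.067, 0.1278]
ee_rot: [-2.103, -2.332, 0.002]
force: [-0.2, 0.1, 0.2]
finger_gap: 0.865
finger_force: 0.0
```

>>> {"name": "carry_out", "arguments": {"moves": [[[-0.016,-0.43,0,0,0,0.071,0],[-0.032,-0.855,0,0,0,0.143,0]]]}}

```text
clock: 11.45
eef_pos: [0.5985, -0.0034, 0.1275]
ee_rot: [-1.736, -2.617, 0.002]
force: [0.1, 0.2, 1.1]
finger_gap: 1.002
finger_force: 0.0
```

>>> {"name": "carry_out", "arguments": {"moves": [[[-0.016,-0.43,0,0,0,0.071,0],[-0.032,-0.855,0,0,0,0.143,0]]]}}

```text
clock: 11.65
eef_pos: [0.5959, -0.0718, 0.1276]
ee_rot: [-1.327, -2.845, 0.001]
force: [0.1, -0.2, 0.3]
finger_gap: 0.998
finger_force: 0.0
```

>>> {"name": "carry_out", "arguments": {"moves": [[[-0.016,-0.43,0,0,0,0.071,0],[-0.032,-0.855,0,0,0,0.143,0],[-0.032,-0.855,0,0,0,0.143,0],[-0.032,-0.855,0,0,0,0.143,0],[-0.032,-0.855,0,0,0,0.143,0]]]}}

```text
clock: 12.15
eef_pos: [0.594, -0.1373, 0.1281]
ee_rot: [-0.897, -3.009, -0.001]
force: [-0.0, 0.4, -0.4]
finger_gap: 1.003
finger_force: 0.0
```

```bash
python3 - <<'E'
from h import *
o=get_obs(); f=grab_frame("wrist"); W=world(f,o); I=f["image"]; print(o["clock"],o["eef_pos"],o["ee_rot"])
hsv=cv2.cvtColor(I,cv2.COLOR_RGB2HSV)
m=(hsv[...,0]>40)&(hsv[...,0]<85)&(hsv[...,1]>100)&(W[...,2]>.02)&(W[...,2]<.04)
v,u=np.nonzero(m); print(m.sum(),u.min(),u.max(),v.min(),v.max(),cv2.minAreaRect(W[m][:,:2].astype(np.float32)))
E
```

```text
12.15 [ 0.59398795 -0.13730811  0.12814232] [-8.97065576e-01 -3.00932805e+00 -1.12615592e-03]
885 247 270 176 226 ((0.5948922038078308, -0.13794921338558197), (0.015720482915639877, 0.03421398252248764), 57.396087646484375)
```

>>> {"name": "carry_out", "arguments": {"moves": [[[0.01,-0.01,-0.5,0,0,0,0],[0.01,-0.01,-0.9,0,0,0,0]]]}}

```text
clock: 12.4
eef_pos: [0.5957, -0.1381, 0.0562]
ee_rot: [0.895, 3.01, 0.0]
force: [-0.0, -0.4, -0.3]
finger_gap: 0.998
finger_force: 0.0
```

>>> {"name": "carry_out", "arguments": {"moves": [[[0,0,-0.34,0,0,0,0],[0,0,-0.34,0,0,0,0],[0,0,-0.34,0,0,0,255],[0,0,-0.34,0,0,0,255],[0,0,-0.34,0,0,0,255],[0,0,-0.34,0,0,0,255],[0,0,-0.34,0,0,0,255],[0,0,-0.34,0,0,0,255],[0,0,-0.34,0,0,0,255],[0,0,-0.34,0,0,0,255]]]}}

```text
clock: 13.4
eef_pos: [0.5958, -0.1397, 0.0306]
ee_rot: [0.897, 3.009, -0.0]
force: [-1.1, -0.3, 6.3]
finger_gap: 0.177
finger_force: 39.9
```

>>> {"name": "carry_out", "arguments": {"moves": [[[0,0,0.3,0,0,0,255],[0,0,1,0,0,0,255]]]}}

```text
clock: 13.6
eef_pos: [0.5921, -0.1396, 0.1003]
ee_rot: [-0.896, -3.002, 0.001]
force: [1.1, -0.5, -0.2]
finger_gap: 0.177
finger_force: 39.2
```

>>> {"name": "carry_out", "arguments": {"moves": [[[0.03,0.43,0.1,0,0,-0.057,255],[0.058,0.86,0.25,0,0,-0.115,255]]]}}

```text
clock: 13.8
eef_pos: [0.6001, -0.0716, 0.1249]
ee_rot: [1.264, 2.874, 0.0]
force: [-0.3, 1.2, -1.3]
finger_gap: 0.176
finger_force: 39.2
```

>>> {"name": "carry_out", "arguments": {"moves": [[[0.03,0.43,0,0,0,-0.057,255],[0.058,0.86,0,0,0,-0.115,255]]]}}

```text
clock: 14.0
eef_pos: [0.6045, -0.0008, 0.1242]
ee_rot: [1.597, 2.705, 0.001]
force: [0.2, -0.2, -0.9]
finger_gap: 0.182
finger_force: 39.2
```

>>> {"name": "carry_out", "arguments": {"moves": [[[0.03,0.43,0,0,0,-0.057,255],[0.058,0.86,0,0,0,-0.115,255]]]}}

```text
clock: 14.2
eef_pos: [0.6089, 0.0681, 0.1236]
ee_rot: [-1.91, -2.494, 0.0]
force: [0.1, 0.4, -0.4]
finger_gap: 0.175
finger_force: 39.2
```

>>> {"name": "carry_out", "arguments": {"moves": [[[0.03,0.43,0,0,0,-0.057,255],[0.058,0.86,0,0,0,-0.115,255]]]}}

```text
clock: 14.4
eef_pos: [0.6135, 0.1369, 0.1235]
ee_rot: [-2.196, -2.246, 0.0]
force: [0.8, -0.0, 0.0]
finger_gap: 0.176
finger_force: 39.2
```

>>> {"name": "carry_out", "arguments": {"moves": [[[0.03,0.43,0,0,0,-0.057,255],[0.058,0.86,0,0,0,-0.115,255],[0.058,0.86,0,0,0,-0.115,255],[0.058,0.86,0,0,0,-0.115,255],[0.058,0.86,0,0,0,-0.115,255]]]}}

```text
clock: 14.9
eef_pos: [0.6185, 0.203, 0.1233]
ee_rot: [2.445, 1.972, -0.001]
force: [0.4, -0.8, -0.6]
finger_gap: 0.176
finger_force: 39.2
```

>>> {"name": "carry_out", "arguments": {"moves": [[[0.01,0.01,-0.4,0,0,0,255],[0.01,0.01,-0.92,0,0,0,255],[0.01,0.01,-0.92,0,0,0,255],[0.01,0.01,-0.92,0,0,0,180],[0.01,0.01,-0.92,0,0,0,180],[0.01,0.01,-0.92,0,0,0,180],[0.01,0.01,-0.92,0,0,0,180]]]}}

```text
clock: 15.6
eef_pos: [0.6196, 0.2053, 0.0511]
ee_rot: [2.445, 1.972, 0.002]
force: [-0.9, 0.4, -0.0]
finger_gap: 0.294
finger_force: 0.0
```

>>> {"name": "carry_out", "arguments": {"moves": [[[0,0,0.4,0,0,0,180],[0,0,1,0,0,0,180],[0,0,1,0,0,0,180],[0,0,1,0,0,0,180]]]}}

```text
clock: 16.0
eef_pos: [0.6201, 0.2058, 0.1323]
ee_rot: [2.444, 1.972, 0.006]
force: [-0.8, -0.5, -0.4]
finger_gap: 0.291
finger_force: 0.0
```

>>> {"name": "carry_out", "arguments": {"moves": [[[-0.3,-0.5,0.5,0,0,0,255],[-0.6,-1,1,0,0,0,255],[-0.6,-1,1,0,0,0,255],[-0.6,-1,1,0,0,0,255],[-0.6,-1,1,0,0,0,255]]]}}

```text
clock: 16.5
eef_pos: [0.5708, 0.1249, 0.2092]
ee_rot: [-2.446, -1.972, 0.001]
force: [-0.8, 0.3, 0.8]
finger_gap: 0.0
finger_force: 0.0
```

```bash
python3 - <<'E'
from h import *
o=get_obs(); f=grab_frame("wrist"); W=world(f,o); np.savez("w4.npz",W=W,I=f["image"]); print(o["clock"],o["eef_pos"],o["ee_rot"])
save("w4.png",f["image"])
E
```

```text
16.5 [0.57083067 0.12493098 0.20922119] [-2.44552835e+00 -1.97172053e+00  1.27323368e-03]
```

View pics/w4.png

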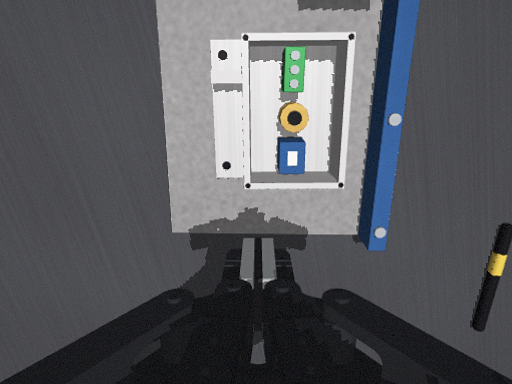

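All three parts stand inside: terminal (294,68), gland (294,117), relay (292,156). Next I refit the housing, fence and stop for the push.

```bash
python3 - <<'E'
from h import *
d=np.load("w4.npz"); W,I=d["W"],d["I"]
m=np.zeros(W.shape[:2],bool); m[20:200,235:362]=1
s=m&(W[...,2]>.052)&(W[...,2]<.058)&(I.min(2)>120); P=W[s]; rr=cv2.minAreaRect(P[:,:2].astype(np.float32)); print(rr)
hsv=cv2.cvtColor(I,cv2.COLOR_RGB2HSV)
b=(hsv[...,0]>95)&(hsv[...,0]<125)&(hsv[...,1]>140)&(W[...,2]>.042)&(W[...,2]<.05); b[:,:350]=0
P=W[b][:,:2]; v=cv2.fitLine(P.astype(np.float32),cv2.DIST_HUBER,0,.001,.001).ravel(); v[:2]*=np.sign(v[1])
ya=np.arctan2(-v[0],v[1]); X=np.array([np.cos(ya),np.sin(ya)]); Y=np.array([-X[1],X[0]])
ymin=np.percentile(P@Y,.3); fx=v[2:]@X-.008
W0=np.load("top.npy"); I0=np.load("topimg.npy"); h0=cv2.cvtColor(I0,cv2.COLOR_RGB2HSV)
r=((h0[...,0]<8)|(h0[...,0]>172))&(h0[...,1]>130)&(W0[...,2]>.034); r[:150]=r[245:]=0; r[:,:178]=r[:,278:]=0
S=W0[r][:,:2]
bt=(h0[...,0]>95)&(h0[...,0]<125)&(h0[...,1]>150)&(W0[...,2]>.035); bt[:150]=bt[245:]=0; bt[:,:178]=bt[:,278:]=0
F=W0[bt][:,:2]@Y
c=np.array(rr[0]); print("yaw",np.degrees(ya),"fence end y",ymin,"-> stop face",ymin+.215,"stop pts y",(S@Y).min(),(S@Y).max(),"x",(S@X).min()-fx,(S@X).max()-fx,"fence top-cam",F.min(),F.max())
print("housing jig-ish c",c@X,c@Y,"gap x",fx-c@X-.042,"gap y",ymin+.215-c@Y-.06, X,Y,fx)
E
```

```text
((0.6110525131225586, 0.16911843419075012), (0.12002214789390564, 0.08441552519798279), 78.06436157226562)
yaw -13.0810795 fence end y 0.1823513759313178 -> stop face 0.3973513759313178 stop pts y 0.39754233495705577 0.41801887936585347 x -0.07175237799535139 -0.01089630416008347 fence top-cam 0.18355325576230802 0.4220625603535661
housing jig-ish c 0.5569196456789567 0.30302925265342395 gap x 0.030074103939573583 gap y 0.03432212327789386 [ 0.97405076 -0.22632967] [0.22632967 0.97405076] 0.62899375
```

>>> {"name": "carry_out", "arguments": {"moves": [[[-0.09,0.4,0,0,0,0.07,255],[-0.178,0.785,0,0,0,0.14,255],[-0.178,0.785,0,0,0,0.21,255],[-0.178,0.785,0,0,0,0.28,255],[-0.178,0.785,0,0,0,0.35,255],[-0.178,0.785,0,0,0,0.375,255]]]}}

```text
clock: 17.15
eef_pos: [0.5561, 0.1894, 0.208]
ee_rot: [-1.492, -2.761, 0.002]
force: [0.3, 0.1, 0.0]
finger_gap: -0.001
finger_force: 0.0
```

>>> {"name": "carry_out", "arguments": {"moves": [[[0,0,-0.1,0,0,0.07,255],[0,0,-0.3,0,0,0.14,255],[0,0,-0.5,0,0,0.21,255],[0,0,-0.7,0,0,0.28,255],[0,0,-0.9,0,0,0.35,255],[0,0,-0.9,0,0,0.368,255],[0,0,-0.9,0,0,0.368,255],[0,0,-0.9,0,0,0.368,255]]]}}

```text
clock: 17.95
eef_pos: [0.5565, 0.1891, 0.1371]
ee_rot: [-0.357, -3.12, -0.001]
force: [-0.0, 0.8, 1.0]
finger_gap: -0.0
finger_force: 0.0
```

```bash
python3 - <<'E'
from h import *
o=get_obs(); f=grab_frame("wrist"); print(o["clock"],o["eef_pos"],o["ee_rot"],o["qpos"].round(2))
save("w5.png",f["image"])
E
```

```text
17.95 [0.55645349 0.18906021 0.13714418] [-3.56979041e-01 -3.11954118e+00 -8.66325361e-04] [ 0.24  0.52 -0.84  1.6   0.41  1.2   0.66]
```

View pics/w5.png

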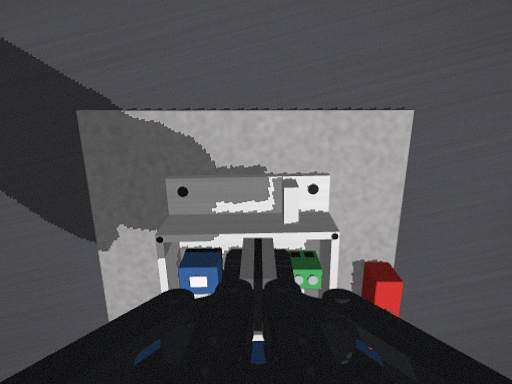

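>>> {"name": "carry_out", "arguments": {"moves": [[[0,0,-0.4,0,0,0,255],[0,0,-0.8,0,0,0,255],[0,0,-1,0,0,0,255],[0,0,-1,0,0,0,255],[0,0,-1,0,0,0,255],[0,0,-1,0,0,0,255]]]}}

```text
clock: 18.6
eef_pos: [0.5579, 0.1888, 0.0598]
ee_rot: [0.357, 3.119, 0.002]
force: [-0.1, -0.1, 0.6]
finger_gap: 0.002
finger_force: 0.0
```

>>> {"name": "carry_out", "arguments": {"moves": [[[0,0,-0.06,0,0,0,255],[0,0,-0.13,0,0,0,255],[0,0,-0.13,0,0,0,255],[0,0,-0.13,0,0,0,255]]]}}

```text
clock: 19.0
eef_pos: [0.5568, 0.188, 0.0474]
ee_rot: [-0.357, -3.121, 0.0]
force: [0.1, -0.1, -0.2]
finger_gap: -0.0
finger_force: 0.0
```

>>> {"name": "carry_out", "arguments": {"moves": [[[0,0,-0.04,0,0,0,255],[0,0,-0.065,0,0,0,255],[0.06,0.038,-0.065,0,0,0,255],[0.12,0.075,-0.065,0,0,0,255],[0.18,0.113,-0.065,0,0,0,255],[0.24,0.15,-0.065,0,0,0,255],[0.3,0.188,-0.065,0,0,0,255],[0.3,0.188,-0.065,0,0,0,255],[0.3,0.188,-0.065,0,0,0,255]]]}}

```text
clock: 19.9
eef_pos: [0.5811, 0.2034, 0.0424]
ee_rot: [0.357, 3.121, 0.0]
force: [0.5, 0.1, 0.1]
finger_gap: 0.003
finger_force: 0.0
```

```bash
cat > chk.py <<'E'
from h import *
import sys
o=get_obs(); f=grab_frame("wrist"); W=world(f,o); I=f["image"]
X=np.array([.97405,-.22633]);Y=np.array([.22633,.97405]); fx,sy=.6290,.3974
p=o["eef_pos"]; fo=o["force"]; print("t",o["clock"],"tcp jig-rel",(p[:2]@X-fx).round(4),(p[:2]@Y-sy).round(4),p[2].round(4),"F XYz",(fo[:2]@X).round(1),(fo[:2]@Y).round(1),fo[2].round(1))
m=(W[...,2]>.052)&(W[...,2]<.058)&(I.min(2)>60)&(np.ptp(I,axis=2)<40); P=W[m][:,:2]
A=P@X-fx; B=P@Y-sy; print("rim x",np.percentile(A,[.5,99.5]).round(4),"y",np.percentile(B,[.5,99.5]).round(4),m.sum())
# -x rim outer edge yaw: min A per B bin
bs=np.arange(B.min()+.008,B.max()-.008,.004); e=[(b,np.percentile(A[abs(B-b)<.002],2)) for b in bs if (abs(B-b)<.002).sum()>5]
print("-x edge slope deg",np.degrees(np.polyfit(*np.array(e).T,1))[0].round(2))
# flange top: far edges
m=(W[...,2]>.015)&(W[...,2]<.022)&(I.min(2)>60); Q=W[m][:,:2]; B=Q@Y-sy; print("flange y",np.percentile(B,[1,99]).round(4),"x",np.percentile(Q@X-fx,[1,99]).round(4))
if len(sys.argv)>1: save(sys.argv[1],I)
E
python3 chk.py w6.png
```

```text
t 19.9 tcp jig-rel -0.1091 -0.0678 0.0424 F XYz 0.5 0.2 0.1
rim x [-0.1209 -0.0831] y [-0.141  -0.0218] 1691
-x edge slope deg -2.47
flange y [-0.1363 -0.0189] x [-0.1334 -0.0902]
```

View pics/w6.png

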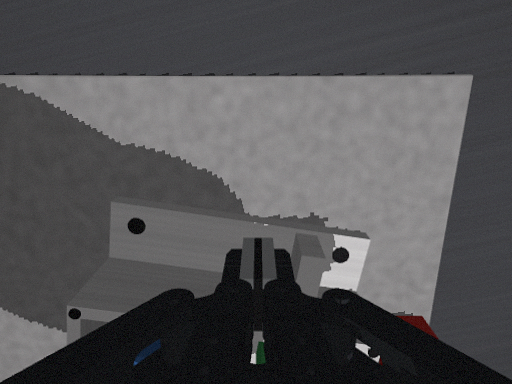

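The housing has slid but turned clockwise a little: the flange edge runs (110,203) to (370,238). The fence should square it as I keep pushing.

>>> {"name": "carry_out", "arguments": {"moves": [[[0.04,0.01,0,0,0,0,255],[0.08,0.02,0,0,0,0,255],[0.12,0.03,0,0,0,0,255],[0.16,0.04,0,0,0,0,255],[0.205,0.055,0,0,0,0,255],[0.205,0.055,0,0,0,0,255],[0.205,0.055,0,0,0,0,255]]]}}

```text
clock: 20.65
eef_pos: [0.5974, 0.2076, 0.0423]
ee_rot: [-0.357, -3.121, -0.0]
force: [-0.5, 0.3, -0.1]
finger_gap: 0.001
finger_force: 0.5
```

```bash
cat >> chk.py <<'E'
A=Q@X-fx; bs=np.arange(np.percentile(B,5),np.percentile(B,95),.004)
e=np.array([(b,np.percentile(A[abs(B-b)<.002],3)) for b in bs if (abs(B-b)<.002).sum()>15]); print("flange outer edge slope deg",np.degrees(np.polyfit(*e.T,1))[0].round(2), e[::4].round(4).tolist())
E
python3 chk.py
```

```text
t 20.65 tcp jig-rel -0.0941 -0.0599 0.0423 F XYz -0.6 0.2 -0.1
rim x [-0.106  -0.0659] y [-0.1316 -0.0123] 788
-x edge slope deg -20.37
flange y [-0.1305 -0.0126] x [-0.1118 -0.0388]
flange outer edge slope deg -0.05 [[-0.1269, -0.1115], [-0.1109, -0.1114], [-0.0949, -0.1116], [-0.0789, -0.1114], [-0.0629, -0.1114], [-0.0469, -0.1116], [-0.0309, -0.1115]]
```

The housing is now flush with the fence (slope -0.05°), with about 12 mm left to the stop.

>>> {"name": "carry_out", "arguments": {"moves": [[[0.01,0.03,0,0,0,0,255],[0.02,0.06,0,0,0,0,255],[0.03,0.09,0,0,0,0,255],[0.04,0.12,0,0,0,0,255],[0.049,0.15,0,0,0,0,255],[0.049,0.15,0,0,0,0,255],[0.049,0.15,0,0,0,0,255]]]}}

```text
clock: 21.4
eef_pos: [0.5999, 0.2178, 0.042]
ee_rot: [-0.357, -3.118, 0.007]
force: [-10.5, -8.4, 6.6]
finger_gap: -0.0
finger_force: 10.5
```

```bash
python3 chk.py
```

```text
t 21.4 tcp jig-rel -0.0939 -0.0495 0.042 F XYz -8.3 -10.5 6.6
rim x [-0.1059 -0.0664] y [-0.1218 -0.0022] 817
-x edge slope deg -19.66
flange y [-0.1207 -0.0028] x [-0.1116 -0.0375]
flange outer edge slope deg -0.2 [[-0.1171, -0.1111], [-0.1011, -0.1112], [-0.0851, -0.1114], [-0.0691, -0.1112], [-0.0531, -0.1114], [-0.0371, -0.1114], [-0.0211, -0.1114]]
```

>>> {"name": "carry_out", "arguments": {"moves": [[[0.015,0.009,-0.02,0,0,0,255],[0.015,0.009,-0.035,0,0,0,255],[0.015,0.009,-0.035,0,0,0,255],[0.015,0.009,-0.035,0,0,0,255]]]}}

```text
clock: 21.85
eef_pos: [0.6, 0.2178, 0.0401]
ee_rot: [-0.357, -3.117, 0.01]
force: [-19.5, -12.9, 20.4]
finger_gap: -0.003
finger_force: 23.0
```

```bash
python3 chk.py
```

```text
t 21.85 tcp jig-rel -0.0939 -0.0495 0.0401 F XYz -16.0 -17.0 20.4
rim x [-0.1057 -0.0684] y [-0.1217 -0.003 ] 763
-x edge slope deg -6.73
flange y [-0.1207 -0.0029] x [-0.1115 -0.0399]
flange outer edge slope deg -0.23 [[-0.1173, -0.1112], [-0.1013, -0.1112], [-0.0853, -0.1112], [-0.0693, -0.1111], [-0.0533, -0.1114], [-0.0373, -0.1115], [-0.0213, -0.1114]]
```

```bash
python3 - <<'E'
from h import *
f=grab_frame("scene"); save("s2.png",cv2.resize(f["image"][150:240,230:360],None,fx=5,fy=5))
f=grab_frame("top"); 
o=get_obs(); print(o["clock"],o["force"],o["eef_pos"],np.abs(o["qvel"]).max())
E
```

```text
22.0 [-20.28977635 -12.86452217  20.10852637] [0.59995763 0.21779256 0.04016384] 0.0009052043690783551
```

View pics/s2.png

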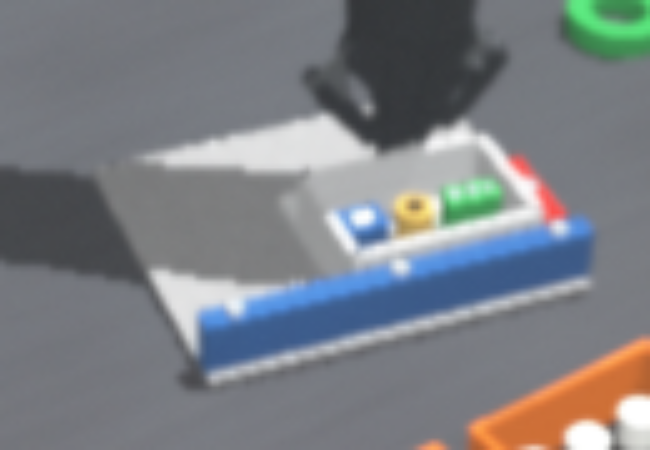

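The scene view shows the housing against the fence and the stop. The relay (360,222), gland (413,210) and terminal (470,195) are upright inside, and the force is steady. I'm handing it in.

```bash
python3 -c "
from plant import *
print(finish_job())"
```

```text
the job is handed in; nothing more can be done
None
```

I handed the job in at about 22 s, with the relay, gland and terminal block standing in the housing and the housing at the stop, held about 16 N toward the fence and 20 N down; no verdict came back.

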